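Sort the puzzle pieces at the attic desk

ROBOT

A 6-joint arm with a two-finger parallel gripper is mounted at the origin on the work surface. World frame = base frame: x ahead of the robot, y to its left, z up, the work surface at z = 0. Lengths are in m, angles in rad, forces in N, time in s.
With the tool pointing down it reaches from about 0.3 to 0.875 m from the base axis. Payload 6.4 kg.
Tool frame: the origin (TCP) lies midway between the tips of the shut fingers; the grasp point (between the pads) lies 19 mm behind it; z points along the fingers, y is the line along which they close (so a half turn about z gives the same grasp; the last joint's range is limited). The gripper opens to 85 mm and grips with 20 to 120 N. Pads are 22 mm wide; open, the fingers measure 114 mm over their backs; the gripper's body (76 mm by 85 mm) begins 54 mm behind the grasp point. The pads swing forward as they close: fully open they stand 13 mm farther back than shut.
Start: joints at [1, 0.181, 1.607, -0, 1.354, -0.206], TCP at [0.205, 0.537, 0.231] pointing down, gripper open.
Joint ranges: [-2.99, 2.99], [-0.89, 2.07], [0.3, 2.58], [-1.14, 4.28], [0, 2.63], [-3.12, 3.12]. Speed limits (rad/s): [2.57, 2.57, 3.01, 3.14, 3.14, 3.14].

INTERFACE

Orientations are given as a unit quaternion [x, y, z, w].
In Python, from plant import readout, optics, job gives the robot as it stands.
- The arm moves only by the shell command python3 -m creep 'ROWS' [FORCE]. ROWS is JSON, a list of rows, each a list of 7 numbers: the shift along the world's x, y, z in m, then the turn, a rotation vector about the world's x, y, z in degrees, then the closure, from 0 (fully open) to 1 (shut). A call has 1 to 10 rows; each row is the pose to reach, as a shift and turn from the pose commanded when the call began; what a row does not reach only later rows make up. A row lasts 1/12 s, in which the tool goes at most 41.7 mm and 7.16 degrees, less where a joint would pass 70% of its speed; a pose out of reach is approached as far as the arm can. A call with a gripper value outside its range is refused whole. The fingers move at their own pace and stop on an object; FORCE is the grip in N (left out, the last holds). Time passes only in rows, so rows that repeat a pose let the fingers close. It gives the time, the measured TCP pose, the force, the opening and the grip force at its end, in the units of the state.
- readout.sense(): the state, without advancing time (a new reading comes with each control period).
- optics.capture(name): name is "scene" or "side" or "wrist"; returns (picture, depth): 400x640x3 uint8, blue, green, red; 400x640 float32, m along the optical axis (not along the pixel's ray), 0 where there is no reading.
- optics.get_calibration(name): a dict with "fovy" (degrees; the focal length in pixels is half the picture's height over the tangent of half this angle, whatever the lens; pixels are square), "cx", "cy" (the principal point, pixels), "k1" (the pictures are not rectified: a ray, as slopes to the right and down, at radius r is drawn at 1 + k1 r^2 times it, then the intrinsics apply), "xyz" and "orientation" of the camera in the world. Camera axes: x right, y up, looking along -z (the intrinsics and any distortion apply to the point x, -y, -z); pixel columns grow to the right and rows downward; lengths in m; the calibration is good to about 2 mm. A picture is of the moment at which its call begins: read the wrist's pose just before it. get_calibration takes no time and is no camera call; for the wrist camera it gives the pose at the moment of the call.
- job.job_done(): hands the job in; it is judged then, once.
The state is a dict: "clock": time; "joint_pos": joint angles; "joint_velocities": joint speeds; "tau": joint torques, N m; "ee_pos": TCP position; "eef_rot": TCP orientation; "contact_force": force on the tool from outside, world axes, zero at the start; "wrist_torque": the same for the moment, N m; "gripper_width": finger opening in m; "finger_force": force on a finger pad.
Only numpy, scipy, OpenCV 4.12 (cv2) and the standard library are available. Lean on these libraries where they do the work, as an engineer would, in place of code of your own. Each camera call takes 0.05 s, during which the arm holds its last target. There are 200 camera calls.

TASK

Sort the loose wooden puzzle pieces into their places: lay both notched sticks flat on the floor of the rectangular wooden tray, neither on top of the other; lay the T-shaped piece flat in the square tin; and thread the two rings onto the post of the tower stand, the large one at the bottom and the small one on top of it. Leave the brass bell and the magnifier where they are.

Things in the scene. Friction and masses are not known exactly. Their poses are not given: they have to be found in the camera images.
- stick_a: Loose pale wooden burr-puzzle stick: a bar 72 mm long (its x axis), 24 mm wide (y) and 24 mm high (z), about 40 g, with two notches 10 mm long and 12 mm deep cut across its top, 14 to 24 mm either side of the middle; the middle 28 mm is solid to full height. Lies flat on the desk at any yaw. Origin at the centre of the bar, 12 mm above its underside. The two sticks are alike and interchangeable.
- stick_b: Loose pale wooden burr-puzzle stick: a bar 72 mm long (its x axis), 24 mm wide (y) and 24 mm high (z), about 40 g, with two notches 10 mm long and 12 mm deep cut across its top, 14 to 24 mm either side of the middle; the middle 28 mm is solid to full height. Lies flat on the desk at any yaw. Origin at the centre of the bar, 12 mm above its underside. The two sticks are alike and interchangeable.
- ring_large: Loose pale wooden ring of a stacking tower, the larger one: outer diameter 60 mm, bore 28 mm, 16 mm thick, about 35 g, lying flat on the desk. Origin at its centre (middle of the bore, 8 mm above its underside); z is the ring's axis; yaw means nothing.
- ring_small: Loose pale wooden ring of a stacking tower, the smaller one: outer diameter 44 mm, bore 28 mm, 16 mm thick, about 20 g, lying flat on the desk. Origin at its centre (middle of the bore, 8 mm above its underside); z is the ring's axis; yaw means nothing.
- tee: Loose pale wooden T-shaped packing-puzzle piece, 22 mm thick, about 40 g, lying flat on the desk at any yaw: a cross-bar 66 mm long (along its y axis) and 22 mm wide, with a 22 x 22 mm stem in the middle pointing along +x. Origin midway between the back of the bar and the end of the stem (22 mm from each, so 44 mm across there along x), on the middle line, 11 mm above its underside.
- tray: Shallow open rectangular wooden tray for the burr sticks, fixed to the desk: outside 110 mm (its x) x 160 mm (its y), 16 mm high; walls 6 mm thick, so 98 x 148 mm inside; its floor lies 6 mm above the desk. Origin at the centre of its underside, on the desk (z = 0). Turned up to about 15 degrees.
- tin: Shallow open square tin (bare grey metal, thin walls with a rolled rim) for the T piece, fixed to the desk: outside 140 x 140 mm, 17 mm high, about 134 x 134 mm inside, floor 3 mm above the desk. Origin at the centre of its underside, on the desk. Turned up to about 15 degrees.
- stand: Stacking-tower stand for the rings, fixed to the desk: a round wooden base 120 mm in diameter and 14 mm high with one upright post in the middle, 10 mm in diameter, its rounded top 62 mm above the desk. Origin at the centre of its underside, on the desk. The rings' 28 mm bores pass over the post with 9 mm to spare all round.
- bell: Small loose brass hand bell with a dark handle, 60 mm in diameter at its mouth, 72 mm high, standing among the pieces; not to be moved. Origin at the centre of its underside.
- magnifier: Loose tortoiseshell magnifying glass lying flat on the desk to the robot's right, 157 mm long, 10 mm thick; the round lens frame (72 mm) is towards its +x, the handle towards -x; not to be moved. Origin where the handle meets the lens frame, on the desk (lens centre at +38 mm x, handle end at -83 mm x).
Things that resemble listed ones, but are neither listed nor needed, are in the scene too. Leave any pink look-alike of the ring_small alone. What is shaped like the stick_b but grey is not meant.

How it is judged:
By the outcome, as a careful person would: the job done as asked, in the order asked, and still so for the second after the job is handed in, with the robot touching nothing.
It also fails if it takes over 128 s, if anything falls off the work surface, if the arm or the gripper's body presses on something with over 40 N, if the wrist force passes 120 N, or if a joint passes its speed limit or range.

## Working session

There is one attempt and no reset: what is moved stays moved. The work goes in short steps, Python scripts to look and compute and a shell command to move; the robot and the scene stay as the last step left them, time stands still between calls to the robot, and variables do not carry over. Pictures are saved under pics/ and viewed, at most 14 in all, crops included, and the job is handed in when it is done.

```bash
mkdir -p pics
cat > h.py <<'E'
import numpy as np, cv2
from scipy.spatial.transform import Rotation as R
from plant import readout, optics, job
def cap(name):
    c=optics.get_calibration(name); p,d=optics.capture(name); return p,d,c
def world(d,c):
    f=200/np.tan(np.radians(c["fovy"])/2)
    K=np.array([[f,0,c["cx"]],[0,f,c["cy"]],[0,0,1.]])
    v,u=np.mgrid[0:400,0:640].astype(np.float64)
    n=cv2.undistortPointsIter(np.stack([u,v],-1).reshape(-1,1,2),K,np.array([c["k1"],0,0,0.]),None,None,(3,50,1e-9)).reshape(400,640,2)
    P=np.stack([n[...,0]*d,-n[...,1]*d,-d],-1)
    W=P@R.from_quat(c["orientation"]).as_matrix().T+np.array(c["xyz"])
    W[d<=0]=np.nan
    return W
E
python3 - <<'E'
from h import *
for n in("scene","side"):
    p,d,c=cap(n); cv2.imwrite(f"pics/{n}0.png",p); np.savez(f"pics/{n}0.npz",p=p,d=d,W=world(d,c)); print(n,c,(d>0).mean())
print(readout.sense())
E
```

```text
scene {'fovy': 52.49533527152337, 'cx': 320.0943658577631, 'cy': 185.70939559182614, 'k1': -0.08933804682047199, 'xyz': array([ 1.26884522, -0.18862887,  0.67540812]), 'orientation': array([0.34538128, 0.26328815, 0.54992978, 0.71342019])} 0.99568359375
side {'fovy': 49.67890662958561, 'cx': 314.51931376628403, 'cy': 207.16976031741936, 'k1': 0.014174081426222162, 'xyz': array([0.22647268, 0.98549352, 0.65013679]), 'orientation': array([-0.05532796,  0.48982299,  0.86255682, -0.11405255])} 0.99596484375
{'clock': 0.1, 'joint_pos': array([ 9.99695648e-01,  1.81496308e-01,  1.60795683e+00, -2.06825234e-05,
        1.35380319e+00, -2.06330054e-01]), 'joint_velocities': array([-2.45714424e-05, -1.22995475e-03, -1.53265565e-03,  9.22681793e-04,
        4.23273898e-04, -6.31111976e-04]), 'tau': array([ 9.54536154e-04, -4.45876908e+01, -3.52242672e+01, -2.16549456e-04,
        4.03961370e-03,  1.03474733e-05]), 'ee_pos': array([0.20483834, 0.53671425, 0.23043403]), 'eef_rot': array([ 1.81373576e-01,  9.83413918e-01, -7.73609143e-04, -3.05923846e-04]), 'contact_force': array([ 0.79101619, -0.55251867,  0.47080321]), 'wrist_torque': array([0.0140119 , 0.04255584, 0.03809645]), 'finger_force': 0.0, 'gripper_width': 0.08550814451238947}
```

View pics/scene0.png

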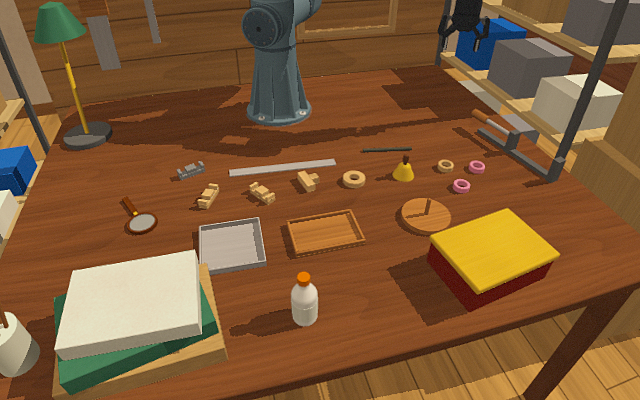

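View pics/side0.png

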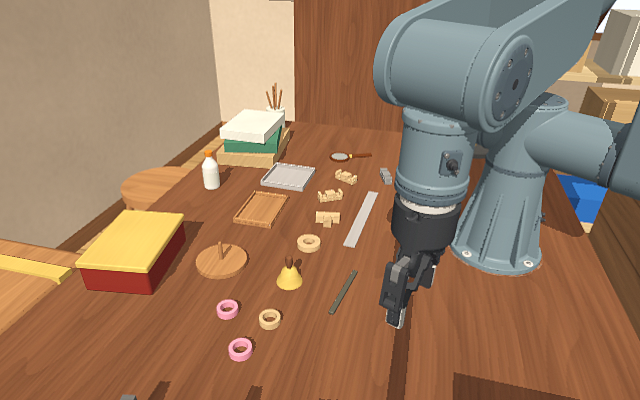

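Scene picture: the candidates for the sticks are pale (207,195) and (262,192), with grey (190,171) a decoy. The tee is at (307,181) and the large ring at (354,179). For the small ring there is pale (445,166), and pink (477,167) and (461,186) are decoys. The tin is at (232,243), tray (326,232), stand (426,215), bell (403,170) and magnifier (140,218). I choose the pale ones and measure them now.

Run:
```python
from h import *
z=np.load("pics/scene0.npz"); W=z["W"]; p=z["p"]
cv2.imwrite("pics/crop0.png",cv2.resize(p[140:280,160:500],None,fx=2.35,fy=2.35,interpolation=cv2.INTER_CUBIC))
m=((W[...,2]>0.007)&(W[...,2]<0.08)&(W[...,0]<0.95)&(W[...,0]>0.2)).astype(np.uint8)
n,l,s,c=cv2.connectedComponentsWithStats(m,connectivity=4)
print("desk z",np.nanmedian(W[150:260,180:480,2]))
for i in range(1,n):
    if s[i,4]<40: continue
    q=W[l==i]; zt=np.percentile(q[:,2],95); t=q[q[:,2]>zt-0.006]
    r=cv2.minAreaRect((q[:,:2]*1000).astype(np.float32))
    print(c[i].round(),s[i,4],"z%.3f"%zt,"rect",np.round(r[0]),np.round(r[1]),round(r[2]),"topmean",(t.mean(0)*1000).round())
```

```text
desk z 0.002939657889969527
[588.  93.] 169 z0.075 rect [ 211. 1147.] [22. 42.] 0 topmean [ 212. 1144.   74.]
[628. 118.] 577 z0.076 rect [ 407. 1148.] [ 16. 137.] 86 topmean [ 395. 1149.   75.]
[518. 147.] 1229 z0.071 rect [432. 634.] [344.  37.] 11 topmean [516. 649.  70.]
[387. 148.] 141 z0.012 rect [336. 269.] [146.  17.] 81 topmean [337. 270.  10.]
[403. 169.] 324 z0.069 rect [468. 259.] [54. 39.] 43 topmean [465. 264.  69.]
[445. 165.] 130 z0.020 rect [464. 396.] [41. 43.] 49 topmean [464. 395.  17.]
[191. 170.] 263 z0.028 rect [ 310. -301.] [29. 74.] 20 topmean [ 312. -303.   26.]
[477. 166.] 120 z0.020 rect [491. 481.] [42. 42.] 87 topmean [493. 480.  17.]
[354. 178.] 279 z0.020 rect [457. 123.] [58. 59.] 21 topmean [459. 123.  18.]
[308. 180.] 280 z0.026 rect [435.   7.] [68. 45.] 12 topmean [438.   2.  24.]
[461. 185.] 165 z0.019 rect [558. 391.] [44. 43.] 70 topmean [558. 391.  17.]
[262. 192.] 283 z0.027 rect [ 458. -124.] [75. 26.] 33 topmean [ 459. -124.   25.]
[208. 195.] 279 z0.027 rect [ 435. -261.] [27. 75.] 63 topmean [ 435. -260.   25.]
[139. 219.] 596 z0.013 rect [ 452. -430.] [152.  69.] 12 topmean [ 475. -430.   10.]
[425. 215.] 1390 z0.019 rect [666. 246.] [181. 119.] 3 topmean [641. 244.  17.]
[325. 232.] 2210 z0.018 rect [629.  -5.] [114. 160.] 0 topmean [633.  -7.  16.]
[161. 347.] 6355 z0.074 rect [ 760. -306.] [250. 523.] 49 topmean [ 892. -393.   74.]
[481. 279.] 2698 z0.078 rect [876. 272.] [261. 125.] 63 topmean [872. 257.  77.]
[305. 310.] 654 z0.078 rect [ 843. -102.] [48. 28.] 79 topmean [ 846. -103.   77.]
[ 18. 354.] 1210 z0.076 rect [ 816. -614.] [35. 76.] 47 topmean [ 819. -601.   75.]
```

View pics/crop0.png

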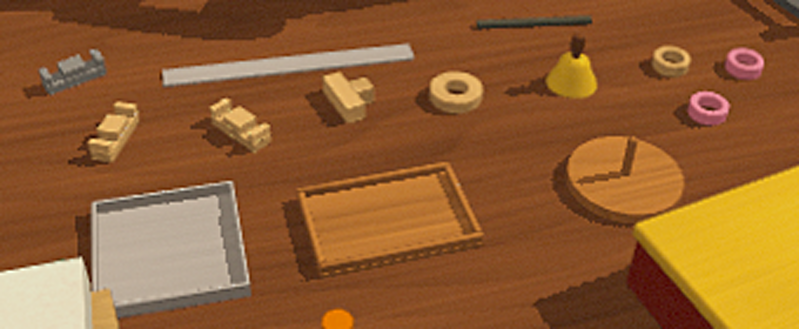

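The crop confirms the pale sticks at scene (208,195) and (262,192), pale tee (308,180), pale large ring (354,178) and pale small ring (445,165). Grey and pink ones are left out. Next I check against the side camera and fit the fixtures.

Run:
```python
from h import *
exp=dict(stick1=(458,-124,40,.015),stick2=(435,-261,40,.015),tee=(435,7,45,.015),ringL=(457,123,40,.012),ringS=(464,396,32,.012),tray=(629,-5,105,.011),tin=(590,-190,130,.012),stand=(645,246,72,.009))
for cam in("scene","side"):
    z=np.load(f"pics/{cam}0.npz"); W=z["W"]
    print(cam)
    for k,(x,y,r,zm) in exp.items():
        D=np.hypot(W[...,0]-x/1000,W[...,1]-y/1000)
        b=np.nanmedian(W[(D<r/1000+.03)&(D>r/1000)&(W[...,2]<.008),2])
        m=((D<r/1000)&(W[...,2]-b>zm)&(W[...,2]-b<(.021 if k in("tin","tray","stand") else .03))).astype(np.uint8)
        n,l,s,_=cv2.connectedComponentsWithStats(m,connectivity=8)
        if k=="tin": sel=m>0
        else: sel=l==1+np.argmax(s[1:,4])
        q=W[sel]; R_=cv2.minAreaRect((q[:,:2]*1000).astype(np.float32)); B=cv2.boxPoints(R_); 
        e=B[1]-B[0]; f=B[2]-B[1]; L=e if np.hypot(*e)>np.hypot(*f) else f
        print(k,"desk %.1f"%(b*1000),"top %.1f"%((np.percentile(q[:,2],90)-b)*1000),len(q),"ctr",np.round(R_[0],1),"size",np.round(R_[1]),"longaxis deg %.1f"%(np.degrees(np.arctan2(L[1],L[0]))%180),"mean",(q.mean(0)[:2]*1000).round(1))
        if k=="stand":
            D=np.hypot(W[...,0]-.645,W[...,1]-.246); t=W[(D<.05)&(W[...,2]>.035)&(W[...,2]<.08)]; print(" post",(t.mean(0)*1000).round(),len(t))
```

```text
scene
stick1 desk 2.1 top 25.1 144 ctr [ 466.8 -118.6] size [52. 26.] longaxis deg 32.8 mean [ 467.8 -119.7]
stick2 desk 2.0 top 25.1 144 ctr [ 425.  -255.4] size [27. 52.] longaxis deg 152.7 mean [ 427.3 -254.9]
tee desk 2.3 top 23.1 207 ctr [434.7   7. ] size [68. 45.] longaxis deg 12.5 mean [438.7   1.8]
ringL desk 2.1 top 17.4 212 ctr [456.8 124.1] size [57. 60.] longaxis deg 105.9 mean [458.4 123.4]
ringS desk 2.3 top 17.2 80 ctr [463.  395.4] size [40. 40.] longaxis deg 131.6 mean [463.9 394.8]
tray desk 1.6 top 17.1 610 ctr [629.3  -4.6] size [114. 160.] longaxis deg 90.4 mean [633.1  -7. ]
tin desk 2.0 top 18.0 515 ctr [ 602.5 -181.7] size [182. 244.] longaxis deg 111.3 mean [ 612.9 -189.4]
stand desk 0.6 top 16.5 1288 ctr [637.4 246.4] size [118. 122.] longaxis deg 134.7 mean [642.5 243. ]
 post [639. 246.  51.] 44
side
stick1 desk 1.1 top 24.6 62 ctr [ 455.5 -123.9] size [30. 24.] longaxis deg 36.8 mean [ 455.5 -121.3]
stick2 desk 1.3 top 24.8 79 ctr [ 443.6 -263.3] size [28. 55.] longaxis deg 150.5 mean [ 441.9 -259.5]
tee desk 1.1 top 23.3 182 ctr [432.8   6.1] size [64. 51.] longaxis deg 14.3 mean [433.7   4.8]
ringL desk 1.0 top 17.1 229 ctr [454.9 126. ] size [59. 58.] longaxis deg 84.5 mean [454.3 127. ]
ringS desk 0.9 top 16.9 194 ctr [461.8 395.7] size [42. 43.] longaxis deg 110.7 mean [461.8 397.3]
tray desk 1.2 top 16.6 315 ctr [628.7  -2.7] size [112. 166.] longaxis deg 90.5 mean [627.4   2. ]
tin desk 1.5 top 17.4 265 ctr [ 605.7 -181.6] size [177. 246.] longaxis deg 108.3 mean [ 616.4 -184.3]
stand desk 1.0 top 15.5 1245 ctr [636.  247.9] size [119. 119.] longaxis deg 146.5 mean [633.6 253.6]
 post [635. 250.  49.] 48
```

```bash
python3 -m creep '[[0.035,-0.04,0,0,0,0,0],[0.06,-0.08,0,0,0,0,0],[0.085,-0.12,0,0,0,0,0],[0.11,-0.16,0,0,0,0,0],[0.135,-0.2,0,0,0,0,0],[0.16,-0.24,0,0,0,0,0],[0.18,-0.28,0,0,0,0,0],[0.2,-0.32,0,0,0,0,0],[0.22,-0.36,0,0,0,0,0],[0.235,-0.395,0,0,0,0,0]]' 30; python3 -m creep '[[0.015,-0.018,0,0,0,0,0],[0.015,-0.018,0,0,0,0,0],[0.015,-0.018,0,0,0,0,0]]'
python3 - <<'E'
from h import *
s=readout.sense(); p,d,c=cap("wrist"); cv2.imwrite("pics/w1.png",p); np.savez("pics/w1.npz",p=p,d=d,W=world(d,c)); print(s["ee_pos"],s["eef_rot"],c["xyz"])
E
```

```text
clock: 0.93
ee_pos: [0.4215, 0.1803, 0.2312]
eef_rot: [0.181, 0.983, 0.0, 0.0]
contact_force: [1.2, 0.9, 0.1]
gripper_width: 0.0852
finger_force: 0.0
clock: 1.18
ee_pos: [0.4364, 0.1631, 0.2309]
eef_rot: [0.183, 0.983, -0.0, -0.0]
contact_force: [-0.5, 0.1, -0.2]
gripper_width: 0.0856
finger_force: 0.0
[0.43636925 0.1631333  0.23092741] [ 1.82980664e-01  9.83116391e-01 -1.08039718e-05 -4.87582104e-04] [0.37042521 0.1887546  0.37296352]
```

View pics/w1.png

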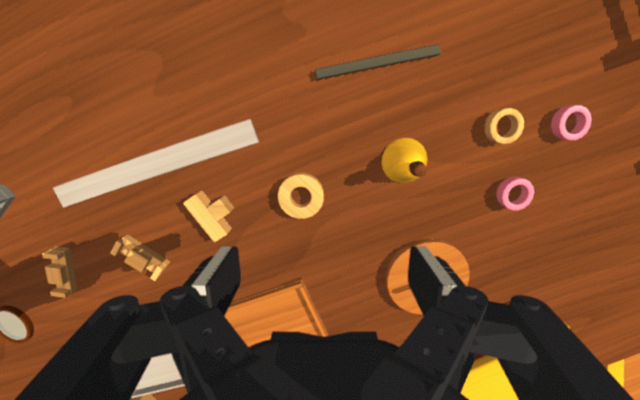

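```bash
cat >> h.py <<'E'
def blob(W,x,y,r,lo,hi=.03):
    D=np.hypot(W[...,0]-x,W[...,1]-y)
    b=np.nanmedian(W[(D<r+.03)&(W[...,2]<.008),2])
    m=((D<r)&(W[...,2]-b>lo)&(W[...,2]-b<hi)).astype(np.uint8)
    n,l,s,_=cv2.connectedComponentsWithStats(m,connectivity=8)
    q=W[l==1+np.argmax(s[1:,4])]; A=cv2.minAreaRect((q[:,:2]*1000).astype(np.float32)); B=cv2.boxPoints(A)
    e=B[1]-B[0]; f=B[2]-B[1]; L=e if np.hypot(*e)>np.hypot(*f) else f
    print("desk %.1f top %.1f n%d"%(b*1000,(np.percentile(q[:,2],90)-b)*1000,len(q)),"ctr",np.round(A[0],1),"size",np.round(A[1]),"long %.1f"%(np.degrees(np.arctan2(L[1],L[0]))%180),"mean",(q.mean(0)[:2]*1000).round(1))
    return q
def snap(name):
    s=readout.sense(); p,d,c=cap("wrist"); W=world(d,c); cv2.imwrite(f"pics/{name}.png",p); np.savez(f"pics/{name}.npz",W=W,p=p)
    q=R.from_quat(s["eef_rot"]).as_matrix(); print("TCP",s["ee_pos"].round(4),"closing dir %.1f"%(np.degrees(np.arctan2(q[1,1],q[0,1]))%180),"j",s["joint_pos"].round(2)); return W
E
python3 - <<'E'
from h import *
W=np.load("pics/w1.npz")["W"]
blob(W,.456,.125,.04,.012); 
print(np.nanmin(W[...,0]),np.nanmax(W[...,0]),np.nanmin(W[...,1]),np.nanmax(W[...,1]))
E
```

```text
desk -0.6 top 16.8 n1256 ctr [454.7 123.2] size [59. 58.] long 85.4 mean [454.  123.5]
0.0873545877881628 1.519123138800868 -0.5992480585545892 0.8225409985146389
```

Wrist view: large ring (301,196), tee (209,212), sticks (139,255) and (58,272), bell (404,160), pale small ring (504,125), pinks (571,122) and (515,193), stand partly hidden (428,277). I'll measure the rest from this frame, then grasp the large ring at about (0.455, 0.124).

```bash
python3 - <<'E'
from h import *
W=np.load("pics/w1.npz")["W"]
for a in((.463,.396,.032,.012),(.434,.006,.05,.018),(.458,-.124,.045,.008),(.438,-.261,.045,.008)): blob(W,*a)
E
python3 -m creep '[[0.01,-0.02,-0.03,0,0,0,0],[0.019,-0.039,-0.06,0,0,0,0],[0.019,-0.039,-0.095,0,0,0,0],[0.019,-0.039,-0.13,0,0,0,0],[0.019,-0.039,-0.165,0,0,0,0],[0.019,-0.039,-0.195,0,0,0,0],[0.019,-0.039,-0.22,0,0,0,0],[0.019,-0.039,-0.228,0,0,0,0],[0.019,-0.039,-0.228,0,0,0,0]]'
python3 -m creep '[[0,0,0,0,0,0,0.5],[0,0,0,0,0,0,0.5],[0,0,0,0,0,0,0.5],[0,0,0,0,0,0,0.5],[0,0,0,0,0,0,0.5]]' 30
```

```text
desk -0.8 top 16.8 n617 ctr [462.2 395.6] size [42. 43.] long 160.0 mean [461.6 394.8]
desk -0.5 top 23.0 n1099 ctr [434.    6.5] size [66. 46.] long 10.2 mean [434.2   2.1]
desk -0.6 top 24.4 n1048 ctr [ 456.1 -125.2] size [73. 27.] long 32.4 mean [ 454.3 -122.4]
desk -0.5 top 24.3 n1018 ctr [ 433. -259.] size [27. 73.] long 152.0 mean [ 432.7 -255.1]
clock: 1.98
ee_pos: [0.4524, 0.1263, 0.0013]
eef_rot: [0.18, 0.984, -0.0, -0.003]
contact_force: [0.6, 0.6, 0.5]
gripper_width: 0.0857
finger_force: 0.0
clock: 2.4
ee_pos: [0.4567, 0.1257, 0.0057]
eef_rot: [0.181, 0.983, 0.001, 0.002]
contact_force: [-1.8, 1.9, 6.9]
gripper_width: 0.0584
finger_force: 30.6
```

```bash
python3 -m creep '[[0,0,0.03,0,0,0,0.5],[0,0,0.07,0,0,0,0.5],[0,0,0.1,0,0,0,0.5],[0.02,0.01,0.12,0,0,0,0.5],[0.045,0.03,0.125,0,0,0,0.5],[0.07,0.05,0.125,0,0,0,0.5],[0.1,0.07,0.125,0,0,0,0.5],[0.13,0.09,0.125,0,0,0,0.5],[0.155,0.105,0.125,0,0,0,0.5],[0.18,0.122,0.125,0,0,0,0.5]]'
python3 -m creep '[[0,0,0,0,0,0,0.5],[0,0,0,0,0,0,0.5],[0,0,0,0,0,0,0.5]]'
python3 - <<'E'
from h import *
W=snap("w2"); q=blob(W,.636,.247,.075,.009,.02)
D=np.hypot(W[...,0]-.636,W[...,1]-.247); t=W[(D<.03)&(W[...,2]>.03)&(W[...,2]<.067)]; print("post",(t.mean(0)*1000).round(1),len(t))
E
```

```text
clock: 3.23
ee_pos: [0.6371, 0.2484, 0.1306]
eef_rot: [0.181, 0.983, 0.001, 0.001]
contact_force: [0.2, -0.1, -0.6]
gripper_width: 0.058
finger_force: 32.3
clock: 3.48
ee_pos: [0.6349, 0.2472, 0.1293]
eef_rot: [0.181, 0.983, 0.0, 0.0]
contact_force: [-0.8, -0.1, -0.9]
gripper_width: 0.0582
finger_force: 32.3
TCP [0.6349 0.2472 0.1293] closing dir 69.1 j [ 0.2   0.51  1.4  -0.    1.24 -1.01]
desk -0.7 top 14.8 n8143 ctr [623.2 251.8] size [119.  92.] long 68.7 mean [617.8 254.1]
post [631.7 248.2  30.4] 2
```

View pics/w2.png

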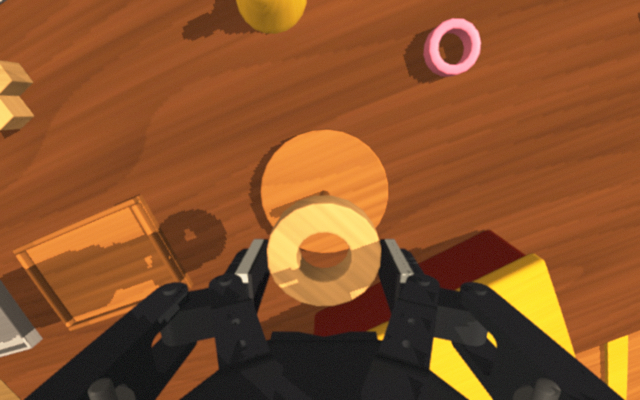

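The picture shows the ring held flat between the fingers at (324,250), with the stand base behind it at (324,185). I'll fit circles to both, using known radii.

```bash
cat >> h.py <<'E'
from scipy.optimize import least_squares
def circ(q,r):
    h=cv2.convexHull((q[:,:2]*1000).astype(np.float32)).reshape(-1,2)
    s=least_squares(lambda c:np.hypot(h[:,0]-c[0],h[:,1]-c[1])-r,h.mean(0),loss="soft_l1",f_scale=1.); print("circle",s.x.round(1),"res",np.abs(s.fun).mean().round(2)); return s.x
E
python3 - <<'E'
from h import *
z=np.load("pics/w2.npz"); W=z["W"]; p=z["p"].astype(int)
q=W[(np.abs(W[...,2]-.0135)<.004)&(np.hypot(W[...,0]-.636,W[...,1]-.247)<.075)]
e=cv2.convexHull((q[:,:2]*1000).astype(np.float32)).reshape(-1,2)
ax=np.array([-.934,.357]); 
k=(e-[636,247])@ax>5   # visible far arc
s=least_squares(lambda c:np.hypot(e[k,0]-c[0],e[k,1]-c[1])-60,[636,247]); print("base",s.x.round(1),np.abs(s.fun).mean())
v,u=np.mgrid[0:400,0:640]
m=(np.hypot(u-324,v-250)<58)&(W[...,2]>.1)&(W[...,2]<.17)&(p[...,2]>150); q=W[m]
A=np.c_[q[:,:2],np.ones(len(q))]; zt=np.percentile(q[:,2],60); t=q[abs(q[:,2]-zt)<.006]
pl=np.linalg.lstsq(np.c_[t[:,:2]-t[:,:2].mean(0),np.ones(len(t))],t[:,2],rcond=None)[0]; print("ring top z, slopes",pl); circ(t,30)
E
```

```text
base [636.5 246.7] 0.17445912605293046
ring top z, slopes [ 0.00336939 -0.00458326  0.13850394]
circle [634.5 247.2] res 0.36
```

```bash
python3 -m creep '[[0.002,0,-0.025,0,0,0,0.5],[0.002,0,-0.05,0,0,0,0.5],[0.002,0,-0.075,0,0,0,0.5],[0.002,0,-0.09,0,0,0,0.5],[0.002,0,-0.1,0,0,0,0.5],[0.002,0,-0.106,0,0,0,0.5],[0.002,0,-0.106,0,0,0,0.5],[0.002,0,-0.106,0,0,0,0.5]]'
python3 -m creep '[[0,0,0,0,0,0,0.1],[0,0,0,0,0,0,0.1],[0,0,0,0,0,0,0.1],[0,0,0,0,0,0,0.1]]'
python3 -m creep '[[0,0,0.03,0,0,0,0.1],[0,0,0.06,0,0,0,0.1],[0,0,0.1,0,0,0,0.1],[0,0,0.14,0,0,0,0.1],[-0.02,0.01,0.17,0,0,0,0.1],[-0.05,0.02,0.18,0,0,0,0.1],[-0.07,0.04,0.18,0,0,0,0.1]]'
python3 - <<'E'
from h import *
W=snap("w3"); q=blob(W,.636,.247,.05,.023,.036); circ(q,30)
b=blob(W,.462,.396,.032,.012); circ(b,22)
E
```

```text
clock: 4.2
ee_pos: [0.6378, 0.2472, 0.0234]
eef_rot: [0.181, 0.983, 0.0, 0.001]
contact_force: [-0.1, 0.0, -0.4]
gripper_width: 0.0579
finger_force: 32.3
clock: 4.53
ee_pos: [0.6376, 0.2473, 0.0231]
eef_rot: [0.181, 0.983, 0.0, 0.001]
contact_force: [-0.1, 0.1, -0.1]
gripper_width: 0.0772
finger_force: 0.0
clock: 5.12
ee_pos: [0.5683, 0.2869, 0.2075]
eef_rot: [0.182, 0.983, 0.001, 0.003]
contact_force: [0.4, 0.6, -0.6]
gripper_width: 0.0768
finger_force: 0.0
TCP [0.5683 0.2869 0.2075] closing dir 69.0 j [ 0.28  0.33  1.47 -0.    1.33 -0.92]
desk -0.6 top 30.8 n1405 ctr [637.4 247.3] size [59. 59.] long 126.0 mean [635.8 248. ]
circle [637.7 247.2] res 0.33
desk -0.6 top 16.9 n841 ctr [462.6 396.1] size [43. 43.] long 73.0 mean [462.3 396.1]
circle [462.3 395.9] res 0.35
```

View pics/w3.png

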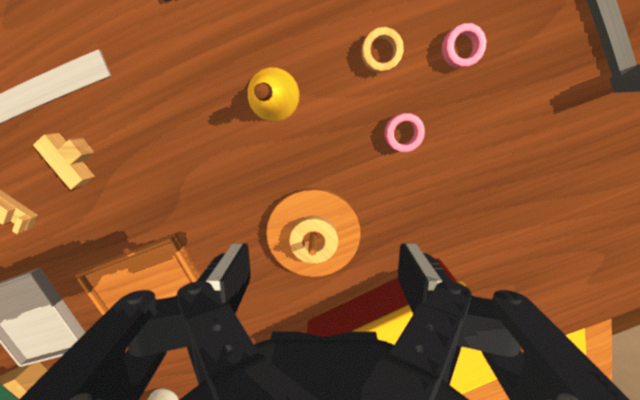

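The large ring sits round the post at (313,240). Now the pale small ring at (382,48), world (0.462, 0.396), with the opening narrowed to clear the pinks.

```bash
python3 -m creep '[[-0.02,0.02,0,0,0,0,0.25],[-0.04,0.042,0,0,0,0,0.25],[-0.064,0.066,0,0,0,0,0.25],[-0.088,0.09,0,0,0,0,0.25],[-0.106,0.109,-0.02,0,0,0,0.25],[-0.106,0.109,-0.055,0,0,0,0.25],[-0.106,0.109,-0.09,0,0,0,0.25],[-0.106,0.109,-0.12,0,0,0,0.25],[-0.106,0.109,-0.12,0,0,0,0.25]]'
python3 - <<'E'
from h import *
W=snap("w4"); b=blob(W,.462,.396,.032,.012); circ(b,22)
E
```

```text
clock: 5.92
ee_pos: [0.4565, 0.3938, 0.0755]
eef_rot: [0.181, 0.983, -0.004, -0.005]
contact_force: [-1.3, -1.6, -1.5]
gripper_width: 0.0637
finger_force: 0.0
TCP [0.4565 0.3938 0.0755] closing dir 69.1 j [ 0.52  0.43  1.63 -0.    1.09 -0.69]
desk -0.7 top 16.6 n1535 ctr [462.2 395.8] size [43. 43.] long 142.6 mean [461.4 396.2]
circle [462.2 395.7] res 0.35
```

```bash
python3 -m creep '[[0,0,-0.02,0,0,0,0.25],[0,0,-0.04,0,0,0,0.25],[0,0,-0.055,0,0,0,0.25],[0,0,-0.06,0,0,0,0.25],[0,0,-0.06,0,0,0,0.25],[0,0,-0.06,0,0,0,0.25]]'
```

```text
clock: 6.47
ee_pos: [0.4625, 0.3968, 0.0243]
eef_rot: [0.181, 0.983, 0.001, 0.001]
contact_force: [0.1, 0.7, 0.7]
gripper_width: 0.0643
finger_force: 0.0
```

```bash
python3 -m creep '[[0,0,-0.01,0,0,0,0.25],[0,0,-0.018,0,0,0,0.25],[0,0,-0.018,0,0,0,0.25],[0,0,-0.018,0,0,0,0.7],[0,0,-0.018,0,0,0,0.7],[0,0,-0.018,0,0,0,0.7],[0,0,-0.018,0,0,0,0.7],[0,0,-0.018,0,0,0,0.7]]' 25
python3 -m creep '[[0,0,0.03,0,0,0,0.7],[0,0,0.07,0,0,0,0.7],[0,0,0.11,0,0,0,0.7],[0.015,-0.015,0.135,0,0,0,0.7],[0.04,-0.04,0.14,0,0,0,0.7],[0.068,-0.065,0.14,0,0,0,0.7],[0.096,-0.09,0.14,0,0,0,0.7],[0.126,-0.112,0.14,0,0,0,0.7],[0.154,-0.134,0.14,0,0,0,0.7],[0.174,-0.149,0.14,0,0,0,0.7]]'
python3 -m creep '[[0,0,0,0,0,0,0.7],[0,0,0,0,0,0,0.7],[0,0,0,0,0,0,0.7]]'
python3 - <<'E'
from h import *
W=snap("w5"); p=np.load("pics/w5.npz")["p"]
T=readout.sense()["ee_pos"]
m=(np.hypot(W[...,0]-T[0],W[...,1]-T[1])<.03)&(W[...,2]>T[2]-.01)&(W[...,2]<T[2]+.03)&(p[...,2]>130)&(p[...,0].astype(int)<p[...,2]-40)
q=W[m]; print(len(q)); zt=np.percentile(q[:,2],60); t=q[abs(q[:,2]-zt)<.006]; print("ztop",zt); circ(t,22)
q=W[(np.abs(W[...,2]-.0135)<.004)&(np.hypot(W[...,0]-.636,W[...,1]-.247)<.075)]
e=cv2.convexHull((q[:,:2]*1000).astype(np.float32)).reshape(-1,2); k=(e-[636,247])@[-.934,.357]>5
s=least_squares(lambda c:np.hypot(e[k,0]-c[0],e[k,1]-c[1])-60,[636,247]); print("base",s.x.round(1),np.abs(s.fun).mean())
E
```

```text
clock: 7.13
ee_pos: [0.4612, 0.3963, 0.0045]
eef_rot: [0.181, 0.983, 0.0, 0.0]
contact_force: [0.6, -0.1, -0.3]
gripper_width: 0.0423
finger_force: 25.4
clock: 7.97
ee_pos: [0.6374, 0.2446, 0.1445]
eef_rot: [0.182, 0.983, -0.0, 0.001]
contact_force: [0.3, 1.0, 0.1]
gripper_width: 0.042
finger_force: 25.7
clock: 8.22
ee_pos: [0.6344, 0.2474, 0.1439]
eef_rot: [0.181, 0.983, -0.0, -0.001]
contact_force: [-0.0, 0.8, -0.6]
gripper_width: 0.0421
finger_force: 25.7
TCP [0.6344 0.2474 0.1439] closing dir 69.1 j [ 0.2   0.49  1.39  0.    1.26 -1.01]
3898
ztop 0.15447903368814242
circle [635.2 247.1] res 1.9
base [636.5 246.8] 0.15786498587524522
```

```bash
python3 -m creep '[[0.002,0,-0.025,0,0,0,0.7],[0.002,0,-0.05,0,0,0,0.7],[0.002,0,-0.075,0,0,0,0.7],[0.002,0,-0.095,0,0,0,0.7],[0.002,0,-0.106,0,0,0,0.7],[0.002,0,-0.106,0,0,0,0.7],[0.002,0,-0.106,0,0,0,0.7]]'
python3 -m creep '[[0,0,0,0,0,0,0.25],[0,0,0,0,0,0,0.25],[0,0,0,0,0,0,0.25],[0,0,0,0,0,0,0.25]]'
python3 -m creep '[[0,0,0.03,0,0,0,0.2],[0,0,0.06,0,0,0,0.2],[0,0,0.1,0,0,0,0.2],[0,0,0.14,0,0,0,0.2],[-0.03,-0.02,0.16,0,0,0,0.1],[-0.06,-0.04,0.17,0,0,0,0],[-0.09,-0.06,0.17,0,0,0,0],[-0.11,-0.09,0.17,0,0,0,0],[-0.13,-0.12,0.17,0,0,0,0],[-0.13,-0.12,0.17,0,0,0,0]]'
python3 - <<'E'
from h import *
W=snap("w6"); q=blob(W,.636,.247,.04,.04,.055); circ(q,22); blob(W,.434,.006,.05,.018); blob(W,.629,-.004,.11,.012,.02)
E
```

```text
clock: 8.85
ee_pos: [0.6367, 0.248, 0.0386]
eef_rot: [0.181, 0.984, -0.0, -0.0]
contact_force: [-0.8, -0.6, -0.6]
gripper_width: 0.0417
finger_force: 25.7
clock: 9.18
ee_pos: [0.6378, 0.2473, 0.0395]
eef_rot: [0.181, 0.983, 0.0, 0.001]
contact_force: [-0.5, -0.5, 0.4]
gripper_width: 0.0642
finger_force: 0.0
clock: 10.02
ee_pos: [0.5037, 0.1238, 0.2081]
eef_rot: [0.182, 0.983, -0.001, -0.001]
contact_force: [1.1, 0.4, -0.8]
gripper_width: 0.0856
finger_force: 0.0
TCP [0.5037 0.1238 0.2081] closing dir 69.0 j [ 0.01  0.08  1.77 -0.    1.3  -1.19]
desk -0.6 top 46.4 n675 ctr [637.9 246.5] size [41. 44.] long 168.1 mean [636.5 246.5]
circle [637.9 246.9] res 0.5
desk -0.5 top 22.8 n1462 ctr [433.5   6.8] size [66. 45.] long 11.5 mean [434.    2.2]
desk -0.3 top 16.1 n1112 ctr [6.284e+02 4.000e-01] size [111. 149.] long 90.3 mean [632.2  29.1]
```

View pics/w6.png

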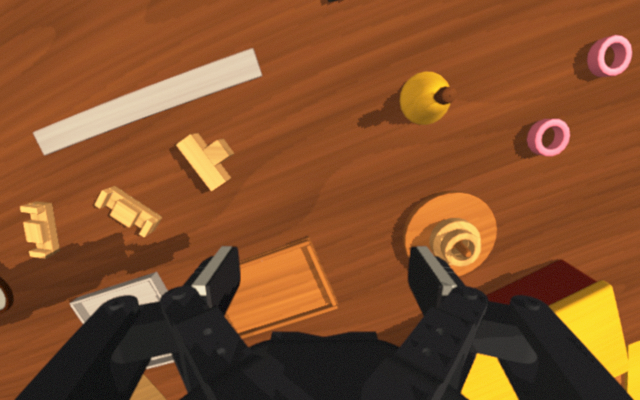

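Small ring sits on the large one round the post at (460,245). Now the tee at (204,160): world (0.4335, 0.0068), long axis 11.5°, so I close along 101.5° (turn +32.5°).

```bash
python3 -m creep '[[-0.016,-0.026,0,0,0,6.5,0],[-0.032,-0.052,0,0,0,13,0],[-0.048,-0.08,0,0,0,19.5,0],[-0.063,-0.104,0,0,0,26,0],[-0.07,-0.117,-0.02,0,0,32.5,0],[-0.07,-0.117,-0.055,0,0,32.5,0],[-0.07,-0.117,-0.09,0,0,32.5,0],[-0.07,-0.117,-0.12,0,0,32.5,0],[-0.07,-0.117,-0.13,0,0,32.5,0],[-0.07,-0.117,-0.13,0,0,32.5,0]]'
python3 -m creep '[[0,0,0,0,0,0,0],[0,0,0,0,0,0,0]]'
python3 - <<'E'
from h import *
W=snap("w7"); blob(W,.434,.006,.05,.018)
E
```

```text
clock: 10.9
ee_pos: [0.4356, 0.0108, 0.0763]
eef_rot: [-0.101, 0.995, 0.001, -0.002]
contact_force: [1.1, 0.3, 0.5]
gripper_width: 0.0857
finger_force: 0.0
clock: 11.07
ee_pos: [0.439, 0.01, 0.0802]
eef_rot: [-0.101, 0.995, -0.001, 0.002]
contact_force: [0.1, 0.2, 0.0]
gripper_width: 0.0855
finger_force: 0.0
TCP [0.439  0.01   0.0802] closing dir 101.6 j [-0.25  0.08  2.06  0.    0.99 -2.02]
desk -0.6 top 22.7 n3420 ctr [433.5   6.2] size [66. 44.] long 11.8 mean [433.1   0.6]
```

```bash
python3 -m creep '[[-0.005,-0.003,-0.025,0,0,0,0],[-0.005,-0.003,-0.05,0,0,0,0],[-0.005,-0.003,-0.068,0,0,0,0],[-0.005,-0.003,-0.075,0,0,0,0],[-0.005,-0.003,-0.075,0,0,0,0]]'
python3 -m creep '[[0,0,0,0,0,0,0.7],[0,0,0,0,0,0,0.7],[0,0,0,0,0,0,0.7],[0,0,0,0,0,0,0.7],[0,0,0,0,0,0,0.7],[0,0,0,0,0,0,0.7]]' 30
python3 -m creep '[[0,0,0.03,0,0,0,0.7],[0,0,0.06,0,0,0,0.7],[0,0,0.1,0,0,0,0.7],[0,0,0.14,0,0,0,0.7],[0,0,0.18,0,0,0,0.7],[0,-0.02,0.2,0,0,0,0.7],[0,-0.04,0.2,0,0,0,0.7],[0,-0.06,0.2,0,0,0,0.7]]'
python3 - <<'E'
from h import *
W=snap("w8")
for k in("w6","w8"):
    V=np.load(f"pics/{k}.npz")["W"]
z=np.load("pics/scene0.npz"); V=z["W"]
m=(V[...,2]>.014)&(V[...,2]<.024)&(V[...,0]>.48)&(V[...,0]<.68)&(V[...,1]>-.28)&(V[...,1]<-.09)
print(V[m].min(0),V[m].max(0),m.sum())
E
```

```text
clock: 11.53
ee_pos: [0.432, 0.0073, 0.0031]
eef_rot: [-0.101, 0.995, 0.0, -0.0]
contact_force: [0.3, 0.1, 0.0]
gripper_width: 0.0854
finger_force: 0.0
clock: 12.03
ee_pos: [0.4334, 0.0069, 0.0046]
eef_rot: [-0.101, 0.995, -0.0, 0.001]
contact_force: [-0.3, 0.3, 6.1]
gripper_width: 0.0431
finger_force: 30.4
clock: 12.7
ee_pos: [0.4335, -0.0538, 0.2063]
eef_rot: [-0.102, 0.995, -0.001, 0.003]
contact_force: [-0.6, 0.5, -1.4]
gripper_width: 0.0435
finger_force: 31.5
TCP [ 0.4335 -0.0538  0.2063] closing dir 101.7 j [-0.4  -0.12  1.97 -0.    1.29 -2.17]
[ 0.48012841 -0.27938941  0.01404286] [ 0.67830371 -0.09667821  0.02394589] 224
```

View pics/w8.png

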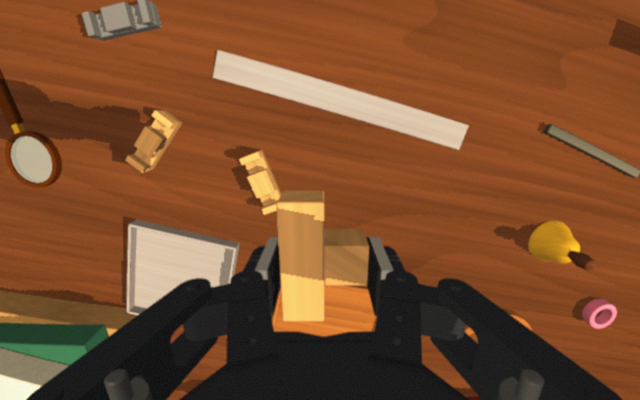

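Tee is held at (305,255). Tin corners show at (130,222), (240,243) and (125,310). Next: tin pose and how close the book stack is.

Run:
```python
from h import *
W=np.load("pics/w8.npz")["W"]
for n,(u,v) in dict(c1=(130,222),c2=(239,244),c3=(126,309)).items():
    w=W[v-4:v+5,u-4:u+5].reshape(-1,3); print(n,w[np.argmax(w[:,2])].round(3))
S=np.load("pics/scene0.npz"); V=S["W"]; p=S["p"].astype(int)
# grey tin: low saturation
sat=p.max(2)-p.min(2)
m=(V[...,0]>.47)&(V[...,0]<.72)&(V[...,1]>-.29)&(V[...,1]<-.06)&(V[...,2]<.03)&(V[...,2]>.002)&(sat<35)
n,l,s,c=cv2.connectedComponentsWithStats(m.astype(np.uint8)); i=1+np.argmax(s[1:,4]); print(c[i],s[i])
q=V[l==i]; A=cv2.minAreaRect((q[:,:2]*1000).astype(np.float32)); print(A)
b=V[(V[...,2]>.03)&(V[...,0]>.5)&(V[...,0]<.9)&(V[...,1]<-.1)&(V[...,1]>-.5)]
for d in np.radians([-90,-60,-45,-30,0]): print(np.degrees(d).round(),"min dist from tin ctr", (np.hypot(b[:,0]-A[0][0]/1e3,b[:,1]-A[0][1]/1e3)).min().round(3)); break
print("book zmax",b[:,2].max()); k=np.argmin(np.hypot(b[:,0]-A[0][0]/1e3,b[:,1]-A[0][1]/1e3)); print(b[k])
```

```text
c1 [nan nan nan]
c2 [nan nan nan]
c3 [ 0.679 -0.288  0.018]
[232.44541139 245.45767405] [ 199  217   68   58 2528]
((617.5050659179688, -218.5070343017578), (139.10792541503906, 144.081787109375), 88.13325500488281)
-90.0 min dist from tin ctr 0.088
book zmax 0.12591048740724253
[ 0.68778093 -0.27107441  0.0464761 ]
```

```bash
python3 -m creep '[[0.025,-0.025,0,0,0,0,0.7],[0.05,-0.05,0,0,0,0,0.7],[0.075,-0.075,-0.01,0,0,0,0.7],[0.1,-0.1,-0.03,0,0,0,0.7],[0.125,-0.125,-0.05,0,0,0,0.7],[0.15,-0.15,-0.07,0,0,0,0.7],[0.165,-0.162,-0.1,0,0,0,0.7],[0.165,-0.162,-0.12,0,0,0,0.7],[0.165,-0.162,-0.12,0,0,0,0.7],[0.165,-0.162,-0.12,0,0,0,0.7]]'
python3 -m creep '[[0,0,0,0,0,0,0.7]]'
python3 - <<'E'
from h import *
W=snap("w9")
E
```

```text
clock: 13.58
ee_pos: [0.5959, -0.214, 0.0821]
eef_rot: [-0.101, 0.995, 0.001, -0.002]
contact_force: [-0.7, 0.4, -0.3]
gripper_width: 0.0433
finger_force: 31.5
clock: 13.67
ee_pos: [0.5976, -0.2146, 0.0849]
eef_rot: [-0.101, 0.995, -0.0, 0.001]
contact_force: [-0.5, 0.8, 0.4]
gripper_width: 0.0434
finger_force: 31.5
TCP [ 0.5976 -0.2146  0.0849] closing dir 101.6 j [-0.53  0.47  1.55  0.    1.12 -2.31]
```

View pics/w9.png

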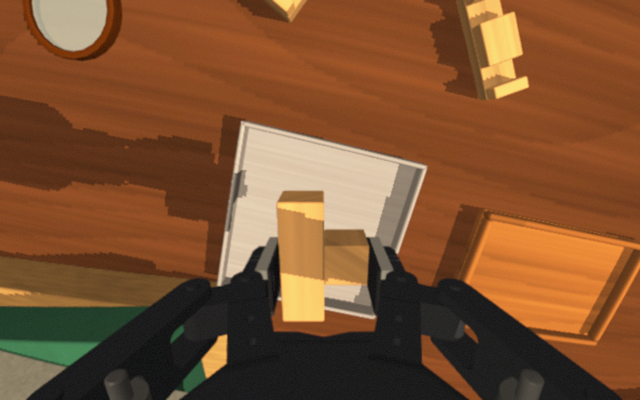

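```bash
cat >> h.py <<'E'
def ray(px,c,z):
    f=200/np.tan(np.radians(c["fovy"])/2); K=np.array([[f,0,c["cx"]],[0,f,c["cy"]],[0,0,1.]])
    n=cv2.undistortPointsIter(np.array(px,float).reshape(-1,1,2),K,np.array([c["k1"],0,0,0.]),None,None,(3,50,1e-9)).reshape(-1,2)
    d=np.c_[n[:,0],-n[:,1],-np.ones(len(n))]@R.from_quat(c["orientation"]).as_matrix().T; o=np.array(c["xyz"]); return o+d*((z-o[2])/d[:,2:])
E
python3 - <<'E'
from h import *
c=optics.get_calibration("wrist"); t=ray([(242,122),(427,166),(375,317)],c,.017); print(t.round(4),"ctr",(t[0]+t[2])/2, np.linalg.norm(t[0]-t[1]),np.linalg.norm(t[2]-t[1]))
t=ray([(486,211),(597,341)],c,.016);print(t.round(4))
E
```

```text
[[ 0.5453 -0.2857  0.017 ]
 [ 0.5491 -0.1471  0.017 ]
 [ 0.6865 -0.1512  0.017 ]] ctr [ 0.61591495 -0.2184301   0.017     ] 0.13862152446735782 0.13745390206846778
[[ 0.5738 -0.0897  0.016 ]
 [ 0.6775  0.0723  0.016 ]]
```

```bash
python3 -m creep '[[0.005,0,-0.025,0,0,0,0.7],[0.005,0,-0.045,0,0,0,0.7],[0.005,0,-0.06,0,0,0,0.7],[0.005,0,-0.07,0,0,0,0.7],[0.005,0,-0.075,0,0,0,0.7],[0.005,0,-0.075,0,0,0,0.7],[0.005,0,-0.075,0,0,0,0.7]]'
python3 -m creep '[[0,0,0,0,0,0,0.3],[0,0,0,0,0,0,0.3],[0,0,0,0,0,0,0.3],[0,0,0,0,0,0,0.3]]'
python3 -m creep '[[0,0,0.03,0,0,0,0.3],[0,0,0.06,0,0,0,0.3],[0,0,0.1,0,0,0,0.3],[0,0,0.14,0,0,0,0.3],[-0.03,0.02,0.17,0,0,0,0],[-0.06,0.03,0.18,0,0,0,0],[-0.09,0.04,0.18,0,0,0,0],[-0.12,0.05,0.18,0,0,0,0],[-0.12,0.05,0.18,0,0,0,0]]'
python3 - <<'E'
from h import *
W=snap("w10"); blob(W,.603,-.215,.05,.02); blob(W,.456,-.125,.045,.008);blob(W,.433,-.259,.045,.008)
E
```

```text
clock: 14.3
ee_pos: [0.6028, -0.2151, 0.0093]
eef_rot: [-0.101, 0.995, -0.0, 0.001]
contact_force: [0.1, 0.1, -0.8]
gripper_width: 0.0433
finger_force: 31.6
clock: 14.63
ee_pos: [0.6024, -0.215, 0.0087]
eef_rot: [-0.101, 0.995, -0.0, 0.0]
contact_force: [0.3, 0.3, -0.8]
gripper_width: 0.0595
finger_force: 0.0
clock: 15.38
ee_pos: [0.477, -0.1619, 0.1872]
eef_rot: [-0.101, 0.995, 0.001, -0.002]
contact_force: [0.5, 0.1, -0.7]
gripper_width: 0.0852
finger_force: 0.0
TCP [ 0.477  -0.1619  0.1872] closing dir 101.6 j [-0.56  0.07  1.82 -0.    1.25 -2.34]
desk 2.0 top 22.9 n1171 ctr [ 603.  -215.6] size [66. 44.] long 11.0 mean [ 602.9 -220.8]
desk -0.7 top 24.7 n1471 ctr [ 456.1 -125.5] size [72. 24.] long 32.1 mean [ 455.4 -126.1]
desk -0.6 top 24.6 n1733 ctr [ 433.4 -259.6] size [25. 72.] long 152.2 mean [ 433.2 -258.5]
```

View pics/w10.png

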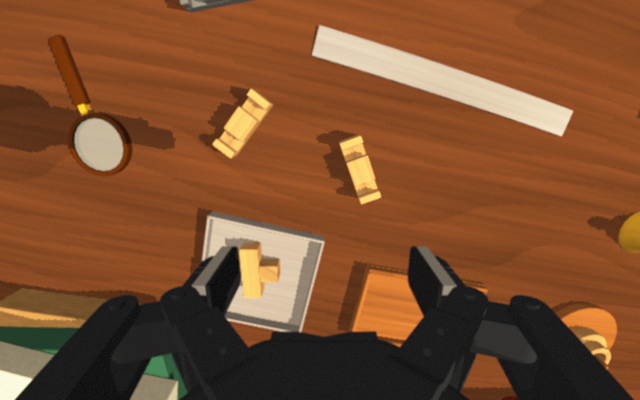

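Tee lies flat in the tin at (257,270). Next stick at (360,170): world (0.456, -0.1255), long axis 32°, so I close along 122° (turn +20.5°).

```bash
python3 -m creep '[[-0.007,0.012,-0.01,0,0,6.8,0],[-0.014,0.024,-0.03,0,0,13.6,0],[-0.021,0.0365,-0.06,0,0,20.5,0],[-0.021,0.0365,-0.09,0,0,20.5,0],[-0.021,0.0365,-0.12,0,0,20.5,0],[-0.021,0.0365,-0.12,0,0,20.5,0],[-0.021,0.0365,-0.12,0,0,20.5,0],[-0.021,0.0365,-0.12,0,0,20.5,0]]'
python3 - <<'E'
from h import *
W=snap("w11"); blob(W,.456,-.125,.045,.008)
E
```

```text
clock: 16.1
ee_pos: [0.4626, -0.1292, 0.0697]
eef_rot: [-0.276, 0.961, -0.001, 0.001]
contact_force: [-0.1, -0.2, 0.3]
gripper_width: 0.0854
finger_force: 0.0
TCP [ 0.4626 -0.1292  0.0697] closing dir 122.1 j [-0.52  0.19  1.96  0.    0.98 -2.65]
desk -0.7 top 24.6 n3392 ctr [ 456.3 -125.5] size [72. 24.] long 32.3 mean [ 454.5 -126.7]
```

```bash
python3 -m creep '[[-0.0065,0.004,-0.025,0,0,0,0],[-0.0065,0.004,-0.05,0,0,0,0],[-0.0065,0.004,-0.063,0,0,0,0],[-0.0065,0.004,-0.063,0,0,0,0],[-0.0065,0.004,-0.063,0,0,0,0]]'
python3 -m creep '[[0,0,0,0,0,0,0.9],[0,0,0,0,0,0,0.9],[0,0,0,0,0,0,0.9],[0,0,0,0,0,0,0.9],[0,0,0,0,0,0,0.9],[0,0,0,0,0,0,0.9],[0,0,0,0,0,0,0.9]]' 30
python3 -m creep '[[0,0,0.03,0,0,0,0.9],[0,0,0.06,0,0,0,0.9],[0,0,0.085,0,0,0,0.9],[0.03,0.015,0.085,0,0,-6.5,0.9],[0.06,0.03,0.085,0,0,-13,0.9],[0.09,0.045,0.085,0,0,-19.5,0.9],[0.12,0.06,0.085,0,0,-26,0.9],[0.15,0.075,0.085,0,0,-31.7,0.9],[0.1725,0.0895,0.085,0,0,-31.7,0.9],[0.1725,0.0895,0.085,0,0,-31.7,0.9]]'
python3 -m creep '[[0,0,0,0,0,0,0.9],[0,0,0,0,0,0,0.9]]'
python3 - <<'E'
from h import *
W=snap("w12")
E
```

```text
clock: 16.57
ee_pos: [0.4557, -0.125, 0.0066]
eef_rot: [-0.276, 0.961, -0.001, 0.001]
contact_force: [0.1, -0.6, 0.4]
gripper_width: 0.0856
finger_force: 0.0
clock: 17.15
ee_pos: [0.4551, -0.1246, 0.006]
eef_rot: [-0.276, 0.961, -0.0, 0.0]
contact_force: [-1.2, 0.1, 5.0]
gripper_width: 0.0235
finger_force: 30.4
clock: 17.98
ee_pos: [0.6307, -0.0323, 0.0904]
eef_rot: [-0.005, 1.0, 0.0, 0.001]
contact_force: [-0.2, 0.1, -0.3]
gripper_width: 0.0231
finger_force: 29.7
clock: 18.15
ee_pos: [0.6261, -0.0348, 0.0895]
eef_rot: [-0.004, 1.0, 0.0, -0.001]
contact_force: [-0.4, -0.6, -0.3]
gripper_width: 0.0233
finger_force: 29.7
TCP [ 0.6261 -0.0348  0.0895] closing dir 90.4 j [-0.24  0.45  1.57 -0.    1.12 -1.82]
```

View pics/w12.png

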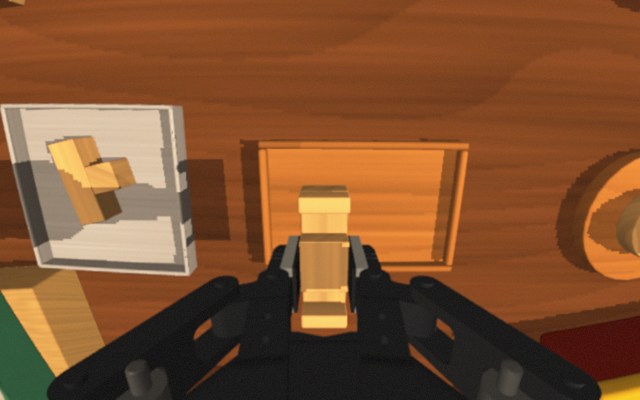

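Run:
```python
from h import *
c=optics.get_calibration("wrist"); t=ray([(259,143),(468,143),(447,271)],c,.016); print(t.round(4),(t[0]+t[2])/2)
W=np.load("pics/w12.npz")["W"]; w=W[185:212,303:347].reshape(-1,3); print("stick end",np.nanmedian(w,0), "zs",np.nanpercentile(w[:,2],[10,90]))
```

```text
[[ 0.5755 -0.0838  0.016 ]
 [ 0.5741  0.0726  0.016 ]
 [ 0.682   0.0704  0.016 ]] [ 0.62877398 -0.006674    0.016     ]
stick end [ 0.5919919  -0.03490616  0.10604044] zs [0.08836523 0.10741493]
```

```bash
python3 -m creep '[[0.001,-0.002,-0.025,0,0,0,0.9],[0.001,-0.002,-0.045,0,0,0,0.9],[0.001,-0.002,-0.06,0,0,0,0.9],[0.001,-0.002,-0.07,0,0,0,0.9],[0.001,-0.002,-0.076,0,0,0,0.9],[0.001,-0.002,-0.076,0,0,0,0.9],[0.001,-0.002,-0.076,0,0,0,0.9]]'
python3 -m creep '[[0,0,0,0,0,0,0.53],[0,0,0,0,0,0,0.53],[0,0,0,0,0,0,0.53],[0,0,0,0,0,0,0.53]]'
python3 -m creep '[[0,0,0.03,0,0,0,0.53],[0,0,0.06,0,0,0,0.53],[0,0,0.1,0,0,0,0.53],[-0.02,-0.02,0.12,0,0,-5,0],[-0.05,-0.05,0.12,0,0,-11,0],[-0.075,-0.08,0.12,0,0,-17,0],[-0.1,-0.11,0.12,0,0,-22,0],[-0.125,-0.14,0.12,0,0,-28.2,0],[-0.15,-0.17,0.1,0,0,-28.2,0],[-0.175,-0.195,0.08,0,0,-28.2,0]]'
python3 -m creep '[[-0.018,-0.028,0,0,0,0,0],[-0.018,-0.028,0,0,0,0,0],[-0.018,-0.028,0,0,0,0,0],[-0.018,-0.028,0,0,0,0,0]]'
python3 - <<'E'
from h import *
W=snap("w13"); blob(W,.433,-.259,.045,.008)
p,d,c=cap("scene"); V=world(d,c); blob(V,.629,-.037,.05,.02,.04)
E
```

```text
clock: 18.78
ee_pos: [0.6282, -0.0372, 0.0147]
eef_rot: [-0.003, 1.0, -0.0, 0.0]
contact_force: [0.3, -0.2, -0.1]
gripper_width: 0.0234
finger_force: 29.7
clock: 19.12
ee_pos: [0.6286, -0.0369, 0.0151]
eef_rot: [-0.004, 1.0, -0.0, 0.001]
contact_force: [0.5, 1.3, 0.9]
gripper_width: 0.0402
finger_force: 0.0
clock: 19.95
ee_pos: [0.4542, -0.2337, 0.0966]
eef_rot: [0.24, 0.971, -0.001, 0.003]
contact_force: [0.4, -0.9, 0.2]
gripper_width: 0.0854
finger_force: 0.0
clock: 20.28
ee_pos: [0.4363, -0.2592, 0.0954]
eef_rot: [0.241, 0.971, -0.0, 0.001]
contact_force: [0.9, -0.0, -0.5]
gripper_width: 0.0858
finger_force: 0.0
TCP [ 0.4363 -0.2592  0.0954] closing dir 62.2 j [-0.77  0.2   1.88  0.    1.05 -1.86]
desk -0.7 top 24.5 n2720 ctr [ 433.5 -259.8] size [24. 72.] long 152.6 mean [ 432. -259.]
desk 1.7 top 31.3 n199 ctr [639.9 -36.6] size [55. 25.] long 0.5 mean [643.5 -36.9]
```

```bash
python3 -m creep '[[-0.003,-0.001,-0.03,0,0,0,0],[-0.003,-0.001,-0.06,0,0,0,0],[-0.003,-0.001,-0.08,0,0,0,0],[-0.003,-0.001,-0.089,0,0,0,0],[-0.003,-0.001,-0.089,0,0,0,0],[-0.003,-0.001,-0.089,0,0,0,0]]'
python3 -m creep '[[0,0,0,0,0,0,0.9],[0,0,0,0,0,0,0.9],[0,0,0,0,0,0,0.9],[0,0,0,0,0,0,0.9],[0,0,0,0,0,0,0.9],[0,0,0,0,0,0,0.9],[0,0,0,0,0,0,0.9]]' 30
python3 -m creep '[[0,0,0.03,0,0,0,0.9],[0,0,0.06,0,0,0,0.9],[0,0,0.09,0,0,0,0.9],[0.02,0.03,0.09,0,0,5,0.9],[0.04,0.06,0.09,0,0,11,0.9],[0.06,0.09,0.09,0,0,17,0.9],[0.08,0.12,0.09,0,0,23,0.9],[0.1,0.15,0.09,0,0,28.2,0.9],[0.12,0.18,0.09,0,0,28.2,0.9],[0.14,0.21,0.09,0,0,28.2,0.9]]'
python3 -m creep '[[0.02,0.03,0,0,0,0,0.9],[0.04,0.055,0,0,0,0,0.9],[0.0555,0.076,0,0,0,0,0.9],[0.0555,0.076,0,0,0,0,0.9],[0.0555,0.076,0,0,0,0,0.9],[0.0555,0.076,0,0,0,0,0.9]]'
python3 - <<'E'
from h import *
W=snap("w14"); c=optics.get_calibration("wrist")
E
```

```text
clock: 20.88
ee_pos: [0.4335, -0.2597, 0.0062]
eef_rot: [0.24, 0.971, 0.0, 0.0]
contact_force: [-0.5, -0.2, 1.3]
gripper_width: 0.0852
finger_force: 0.0
clock: 21.47
ee_pos: [0.4332, -0.2606, 0.0065]
eef_rot: [0.24, 0.971, -0.0, 0.001]
contact_force: [-0.9, 0.3, 6.3]
gripper_width: 0.0233
finger_force: 30.4
clock: 22.3
ee_pos: [0.5733, -0.0484, 0.0956]
eef_rot: [-0.004, 1.0, 0.0, -0.0]
contact_force: [0.9, -1.2, -1.1]
gripper_width: 0.0235
finger_force: 29.7
clock: 22.8
ee_pos: [0.6274, 0.0256, 0.0952]
eef_rot: [-0.004, 1.0, -0.0, -0.001]
contact_force: [0.8, -0.9, -0.7]
gripper_width: 0.0231
finger_force: 29.7
TCP [0.6274 0.0256 0.0952] closing dir 90.4 j [-0.15  0.44  1.57 -0.    1.14 -1.73]
```

View pics/w14.png

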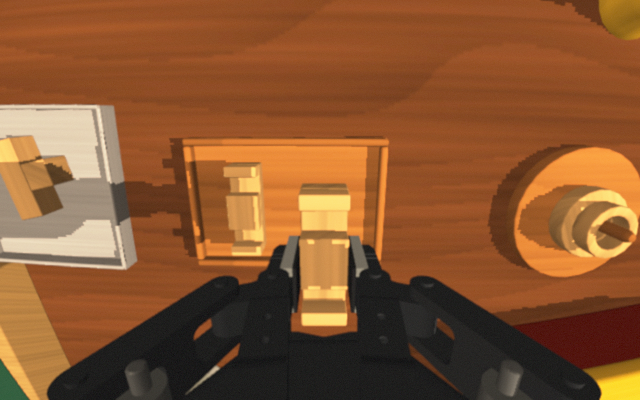

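The first stick lies flat in the tray at (244,210), and the second is held above the free half at (325,250). Lowering it now.

```bash
python3 -m creep '[[0.001,0,-0.025,0,0,0,0.9],[0.001,0,-0.045,0,0,0,0.9],[0.001,0,-0.063,0,0,0,0.9],[0.001,0,-0.075,0,0,0,0.9],[0.001,0,-0.081,0,0,0,0.9],[0.001,0,-0.081,0,0,0,0.9],[0.001,0,-0.081,0,0,0,0.9]]'
python3 -m creep '[[0,0,0,0,0,0,0.53],[0,0,0,0,0,0,0.53],[0,0,0,0,0,0,0.53],[0,0,0,0,0,0,0.53]]'
python3 -m creep '[[0,0,0.03,0,0,0,0.53],[0,0,0.06,0,0,0,0.53],[0,0,0.1,0,0,0,0.53],[0,0,0.14,0,0,0,0.53],[-0.03,0,0.17,0,0,0,0],[-0.06,0,0.2,0,0,0,0],[-0.1,0,0.22,0,0,0,0],[-0.14,0,0.22,0,0,0,0],[-0.14,0,0.22,0,0,0,0],[-0.14,0,0.22,0,0,0,0]]'
python3 - <<'E'
from h import *
W=snap("w15"); 
for a in((.629,-.037,.04,.012,.034),(.629,.026,.04,.012,.034),(.603,-.215,.05,.018,.03),(.637,.247,.04,.04,.055)): blob(W,*a)
p,d,c=cap("scene"); cv2.imwrite("pics/scene1.png",cv2.resize(p[120:300,100:520],None,fx=1.9,fy=1.9))
E
```

```text
clock: 23.43
ee_pos: [0.6296, 0.0253, 0.0154]
eef_rot: [-0.003, 1.0, -0.0, 0.0]
contact_force: [-0.2, 0.3, -0.2]
gripper_width: 0.0234
finger_force: 29.9
clock: 23.77
ee_pos: [0.6298, 0.0259, 0.0156]
eef_rot: [-0.004, 1.0, -0.0, 0.001]
contact_force: [-0.3, 0.2, -0.2]
gripper_width: 0.0402
finger_force: 0.0
clock: 24.6
ee_pos: [0.4876, 0.0263, 0.2355]
eef_rot: [-0.004, 1.0, -0.0, 0.001]
contact_force: [0.7, -0.5, 0.0]
gripper_width: 0.0852
finger_force: 0.0
TCP [0.4876 0.0263 0.2355] closing dir 90.4 j [-0.19 -0.02  1.82  0.    1.35 -1.77]
desk 4.9 top 24.9 n771 ctr [628.6 -37.9] size [24. 71.] long 179.9 mean [626.4 -37. ]
desk 4.9 top 25.1 n774 ctr [629.4  24.7] size [23. 72.] long 179.5 mean [627.2  24.5]
desk 2.1 top 23.1 n960 ctr [ 602.3 -215.1] size [66. 46.] long 12.9 mean [ 602.3 -219.5]
desk -0.8 top 46.4 n370 ctr [633.8 249. ] size [45. 33.] long 54.4 mean [630.8 248.2]
```

View pics/scene1.png

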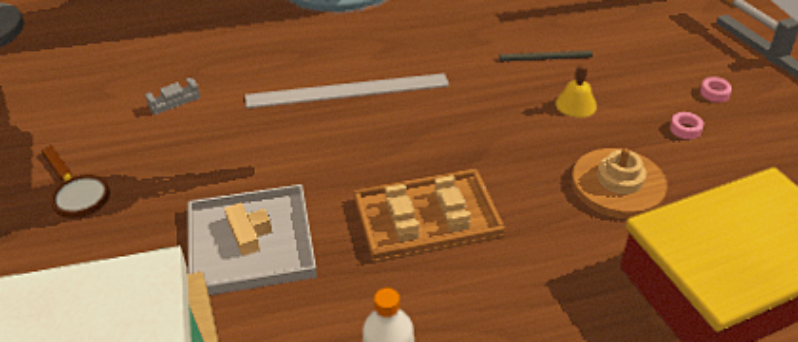

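The picture shows everything in place: both sticks flat in the tray at (402,212) and (452,203), the tee in the tin at (245,228), and both rings on the post at (622,172). The bell and magnifier have not moved. Handing in.

```bash
python3 -c "from plant import job; print(job.job_done())"
```

```text
the job is handed in; nothing more can be done
None
```

The job is handed in at about 25 s on the robot's clock: both sticks lie flat and apart in the tray, the T-piece lies flat in the tin, and the large ring is on the post with the small one on top; the bell and magnifier were left alone.

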